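# Clear the key cutter's bed and refit its clamp handle

## Task

Get the key cutter ready for the next key: first wipe all five brass offcuts off the steel bed into the orange chip tray with the scraper block - they are sharp, so do not touch them with the gripper - and put the block back on the bare bench, standing on its black foot. With the bed clear, fit the clamp handle onto the square spindle, pushed fully home and let go. Do not disturb the padlock, tin, key or file.

Things in the scene. Friction and masses are not known exactly. Their poses are not given: they have to be found in the camera images.
- bed: Fixed bed of the key cutter, origin at its centre at bench height. Grey base 170 (x) x 390 (y) x 6; on it a steel plate whose top is 45 above the bench, 210 long: its ends at y = +-105 are open. Lips along its long sides stand 12 above the plate, leaving a channel 126 wide (x = +-63). The chip tray is at one end, the turret at the other; which is which varies.
- chip_tray: Open orange tray fixed at one open end of the plate, below plate level, inner edge tucked under the plate's end: outer 140 (x) x 100 (y) x 24 high, walls and floor 3. Origin: centre of its underside, 6 above the bench, at the bed's y = +143 or -143. Its rim is 30 above the bench.
- turret: Round grey turret fixed at the bed's other end, 72 diameter, top 40 above the bench, on it a dark collar 44 diameter, 6 high, from which the bright square spindle stands up. Origin on its axis, 6 above the bench. Its x and y are parallel to the sides of the square spindle; its yaw varies.
- spindle_shoulder (a point): Centre of the collar's top face, where the spindle comes out (46 above the bench); the handle's underside rests here when fully home. Axes as the turret's, z up.
- spindle_top (a point): Centre of the top of the spindle, 26 above the shoulder. The spindle is 12 x 12 square with a slightly chamfered top.
- scraper: Scraper block, standing on its foot on the bench: black foot 26 thick (its x) x 108 wide (its y) x 22 high, on it a light wooden grip 22 thick (x) x 70 wide (y), from 22 to 68 high. Origin: centre of the foot's underside, z up. Grip it across the 22 mm thickness (closing along its x).
- handle: Clamp handle, standing bore down on the bench: dark steel hub 30 x 30 (x, y), 48 high, two arms along its x, 37 to 42 high, to red balls 22 diameter at 46 from the axis. Square bore 14 x 14 (sides along x, y), 28 deep, in its underside; fits the spindle in any of four quarter turns. Origin: centre of underside, z up. Grip the hub across its y.
- handle_grip (a point): Middle of the handle's hub, 30 above its underside: a good grip height.
- chip0: Brass offcut, about 22 x 16 x 8 high, an irregular T or L shape, lying flat on the bed's plate at the start, any yaw. Origin: near its middle, on its underside.
- chip1: Brass offcut, about 22 x 16 x 8 high, an irregular T or L shape, lying flat on the bed's plate at the start, any yaw. Origin: near its middle, on its underside.
- chip2: Brass offcut, about 22 x 16 x 8 high, an irregular T or L shape, lying flat on the bed's plate at the start, any yaw. Origin: near its middle, on its underside.
- chip3: Brass offcut, about 22 x 16 x 8 high, an irregular T or L shape, lying flat on the bed's plate at the start, any yaw. Origin: near its middle, on its underside.
- chip4: Brass offcut, about 22 x 16 x 8 high, an irregular T or L shape, lying flat on the bed's plate at the start, any yaw. Origin: near its middle, on its underside.
- padlock: Brass padlock lying flat on the bench: body 45 x 40 x 22 high, steel shackle 30 mm further along its +x. Origin centre of the body's underside. Bystander.
- tin: Red tin can with a paper label, 74 diameter, 110 high, upright on the bench. Origin centre of its underside. Bystander.
- cut_key: Small steel key lying flat on the bench, 3 thick; origin under the centre of its round bow (24 diameter), blade 8 wide along its +x to 41. Bystander.
- file: Flat steel file with a blue round handle, lying on the bench: 165 long, 13 wide, 12 high; origin near its middle on the bench, steel along its +x. Bystander.
Mind the look-alikes: they are no part of the job. Leave any purple or turquoise look-alike of the scraper alone.

How it is judged:
By the outcome, as a careful person would: the job done as asked, in the order asked, and still so for the second after the job is handed in, with the robot touching nothing.
It also fails if it takes over 67 s, if anything falls off the work surface, if the arm or the gripper's body presses on something with over 40 N, if the wrist force passes 120 N, or if a joint passes its speed limit or range.

## Robot

A 7-joint arm with a two-finger parallel gripper is mounted at the origin on the work surface. World frame = base frame: x ahead of the robot, y to its left, z up, the work surface at z = 0. Lengths are in mm, angles in rad, forces in N, time in s.
With the tool pointing down it reaches from about 400 to 875 mm from the base axis. Payload 4.4 kg.
Tool frame: the origin (TCP) lies at the very end of the fingers, on their centre line; the grasp point (between the pads) lies 19 mm behind it; z points along the fingers, y is the line along which they close (so a half turn about z gives the same grasp; the last joint's range is limited). The gripper opens to 85 mm and grips with 20 to 120 N. Pads are 22 mm wide; open, the fingers measure 114 mm over their backs; the gripper's body (76 mm by 85 mm) begins 54 mm behind the grasp point. The pads swing forward as they close: fully open they stand 13 mm farther back than shut.
Start: joints at [-1.378, 0.628, 0.038, 1.517, -0.027, 0.996, -0.02], TCP at [166.323, 628.374, 231.313] pointing down, gripper open.
Joint ranges: [-3.06, 3.06], [-0.37, 2.12], [-1.25, 1.32], [0.18, 2.47], [-1.1, 4.24], [0.23, 1.98], [-2.94, 2.94]. Speed limits (rad/s): [2.57, 2.57, 3.14, 3.14, 3.14, 3.14, 3.14].

## Interface

Orientations are given as [roll, pitch, yaw] about the fixed x, y, z axes, in that order (R = Rz(yaw) Ry(pitch) Rx(roll)).
In Python, from cell import status, get_image, ctrl, models gives the robot as it stands.
- The arm moves only by the shell command python3 -m handwheel 'ROWS' [OPENING]. ROWS is JSON, a list of rows, each an object with "delta_pos": the shift along the world's x, y, z in cm, a list of three; "yaw": the turn about the world's z in rad. A call has 1 to 10 rows; each row shifts and turns the commanded pose from where the row before left it; what a row does not reach is not made up. A row lasts 1/12 s, in which the tool goes at most 41.7 mm and 7.16 degrees, less where a joint would pass 70% of its speed; a pose out of reach is approached as far as the arm can. A call is refused whole if a number of a shift passes 4.17 or a number of a turn 0.125, either way. A call with a gripper value outside its range is refused whole. OPENING is the opening, from -1 (shut) to 1 (fully open), set as the call begins (- or left out, the last holds). The fingers move at their own pace and stop on an object; the grip force is fixed at half the most. Time passes only in rows, so rows that do not move let the fingers close. It gives the time, the measured TCP pose, the force, the opening and the grip force at its end, in the units of the state.
- status.read_state(): the state, without advancing time (a new reading comes with each control period).
- get_image(name): name is "scene" or "side" or "wrist"; returns a dict with "color" (400x640x3 uint8, red, green, blue), "z_map" (400x640 float32, mm along the optical axis (not along the pixel's ray), 0 where there is no reading), "fx", "fy", "cx", "cy" (pixels), "position" and "rotation" of the camera in the world; the wrist camera has in their place "hand_eye" (4x4, takes a point from camera to tool coordinates, whose origin is the TCP and whose axes are the flange's). Camera axes: x right, y up, looking along -z (the intrinsics and any distortion apply to the point x, -y, -z); pixel columns grow to the right and rows downward; lengths in mm; the calibration is good to about 2 mm. The wrist camera is an equidistant fisheye: a pixel r from the principal point sees the ray r / f radians off the axis. A picture is of the moment at which its call begins: read the wrist's pose just before it.
- ctrl.finish_job(): hands the job in; it is judged then, once.
Trained networks look in a picture, given as the dict that the camera call returned (one of the last four; its "shot" number tells which), for a name from the list of things; names that differ only in an ending like _2 or _b are one class to them, and where a whole thing is asked for, a point or a joint stands for the part that bears it (a point fixed in the world has none). Each returns a list of dicts, best first, with "score" (0 to 1); they miss things now and then, are a little off and sometimes report something else, mostly with a low value. They report only what shows in the picture. A call takes as long as a camera call. They do not tell look-alikes from the thing itself.
- models.boxes_of(picture, name): "rect" ([left, top, right, bottom] in pixels, round what is visible of it).
The state is a dict: "clock": time; "qpos": joint angles; "qd": joint speeds; "tau": joint torques, N m; "eef_pos": TCP position; "tool_rot": TCP orientation; "force": force on the tool from outside, world axes, zero at the start; "torque": the same for the moment, N m; "width": finger opening in mm; "gripper_force": force on a finger pad.
Only numpy, scipy, OpenCV 4.12 (cv2) and the standard library are available. Lean on these libraries where they do the work, as an engineer would, in place of code of your own. Each camera call takes 0.05 s, during which the arm holds its last target. There are 200 camera calls.

## Working session

There is one attempt and no reset: what is moved stays moved. The work goes in short steps, Python scripts to look and compute and a shell command to move; the robot and the scene stay as the last step left them, time stands still between calls to the robot, and variables do not carry over. Pictures are saved under pics/ and viewed, at most 12 in all, crops included, and the job is handed in when it is done.

```bash
ls; mkdir -p pics; cat > h.py <<'E'
import numpy as np, cv2
from cell import status, get_image, ctrl, models
def cloud(im):
    z=im["z_map"]; v,u=np.mgrid[:z.shape[0],:z.shape[1]]
    c=np.stack([(u-im["cx"])/im["fx"]*z,-(v-im["cy"])/im["fy"]*z,-z],-1)
    R=np.array(im["rotation"]); 
    w=c@R.T+np.array(im["position"]); w[z==0]=np.nan
    return w
def save(im,n,crop=None,s=1):
    c=im["color"][...,::-1]
    if crop: l,t,r,b=crop; c=c[t:b,l:r]
    cv2.imwrite("pics/"+n,cv2.resize(c,None,fx=s,fy=s))
E
python3 - <<'E'
from h import *
s=status.read_state(); print(s["clock"],s["eef_pos"],s["tool_rot"])
a=[]
for n in("scene","side"):
    im=get_image(n); print({k:im[k] for k in im if k not in("color","z_map")})
    a.append(im["color"])
    w=cloud(im); np.savez(f"{n}.npz",w=w,c=im["color"])
    for t in["bed","chip_tray","turret","scraper","handle","chip0","padlock","tin","cut_key","file"]:
        for d in models.boxes_of(im,t)[:6]:
            r=d["rect"]; u,v=int((r[0]+r[2])/2),int((r[1]+r[3])/2)
            print(n,t,round(d["score"],2),[int(x) for x in r],np.round(w[min(v,399),min(u,639)]))
    save(im,f"{n}0.png",s=1.25)
E
```

```text
pics
0.0 [166.15308772 627.73294208 230.38010625] [-3.13965826e+00  9.56114109e-06  2.88278699e+00]
{'fx': 408.54948509147795, 'fy': 408.54948509147795, 'cx': 322.8054242087023, 'cy': 202.77505763010774, 'position': array([1281.75880224,  226.61415751,  650.85806185]), 'rotation': array([ 0.93498881, -0.00761329,  1.90960803]), 'shot': 1}Traceback (most recent call last):
  File "<stdin>", line 7, in <module>
  File "h.py", line 7, in cloud
    w=c@R.T+np.array(im["position"]); w[z==0]=np.nan
      ~~~~~^~~~~~~~~~~~~~~~~~~~~~~~~
ValueError: operands could not be broadcast together with shapes (400,640) (3,)
```

```bash
sed -i 's/R=np.array(im\["rotation"\]);/from scipy.spatial.transform import Rotation as Ro; R=Ro.from_euler("xyz",im["rotation"]).as_matrix()/' h.py
python3 - <<'E'
from h import *
for n in("scene","side"):
    im=get_image(n); print(n,im["position"],im["rotation"])
    w=cloud(im); np.savez(f"{n}.npz",w=w,c=im["color"])
    for t in["bed","chip_tray","turret","scraper","handle","chip0","padlock","tin","cut_key","file"]:
        for d in models.boxes_of(im,t)[:6]:
            r=d["rect"]; u,v=int((r[0]+r[2])/2),int((r[1]+r[3])/2)
            print(n,t,round(d["score"],2),[int(x) for x in r],np.round(w[min(v,399),min(u,639)]))
    save(im,f"{n}0.png",s=1.25)
E
```

```text
scene [1281.75880224  226.61415751  650.85806185] [ 0.93498881 -0.00761329  1.90960803]
scene bed 0.57 [244, 205, 426, 301] [679.  46.  56.]
scene chip_tray 0.97 [247, 202, 299, 254] [ 597. -138.    7.]
scene turret 0.84 [378, 241, 410, 279] [643. 166.  43.]
scene scraper 0.95 [265, 139, 300, 160] [ 279. -251.   39.]
scene scraper 0.63 [262, 156, 290, 191] [ 419. -210.   44.]
scene handle 0.96 [421, 188, 443, 223] [425. 217.  47.]
scene chip0 0.59 [309, 231, 319, 239] [637. -17.  53.]
scene chip0 0.54 [341, 244, 348, 251] [651.  60.  53.]
scene chip0 0.46 [328, 216, 331, 218] [565.  -6.  53.]
scene chip0 0.46 [421, 188, 443, 220] [420. 216.  47.]
scene chip0 0.4 [332, 231, 340, 237] [615.  28.  52.]
scene chip0 0.39 [355, 225, 365, 236] [581.  74.  46.]
scene padlock 0.65 [336, 191, 368, 206] [434.  14.  22.]
scene cut_key 0.61 [329, 311, 347, 332] [803.  94.   1.]
scene file 0.74 [165, 186, 206, 230] [ 601. -385.    7.]
scene file 0.24 [242, 201, 426, 303] [679.  44.  58.]
side [  160.94535159 -1185.27780492   893.33647074] [ 0.9735788  -0.01951989 -0.29964417]
side bed 0.58 [303, 1
[... 170 characters left out ...]
269, 330, 309] [ 388. -388.   43.]
side scraper 0.76 [235, 243, 253, 290] [ 258. -291.   61.]
side scraper 0.66 [288, 226, 305, 267] [ 400. -250.   57.]
side scraper 0.3 [253, 150, 280, 172] [415. 203.  42.]
side scraper 0.28 [271, 189, 295, 207] [425.   9.  24.]
side handle 0.75 [252, 154, 278, 174] [411. 203.  31.]
side handle 0.15 [355, 276, 424, 290] [ 600. -392.    7.]
side chip0 0.63 [358, 277, 422, 289] [ 600. -392.    7.]
side padlock 0.72 [272, 189, 297, 207] [432.  11.  21.]
side tin 0.6 [331, 110, 353, 146] [716. 314.  66.]
side tin 0.51 [323, 148, 342, 164] [634. 166.  48.]
side tin 0.22 [255, 152, 282, 173] [423. 211.  32.]
side file 0.91 [354, 276, 422, 289] [ 595. -391.    8.]
```

View pics/scene0.png

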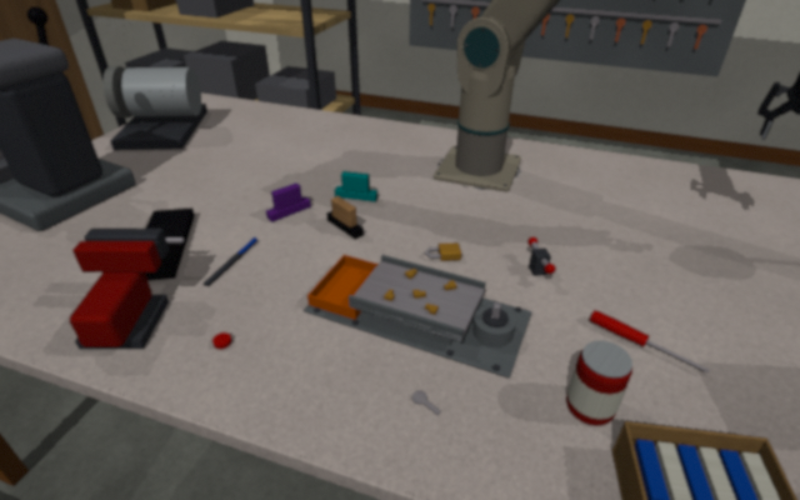

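View pics/side0.png

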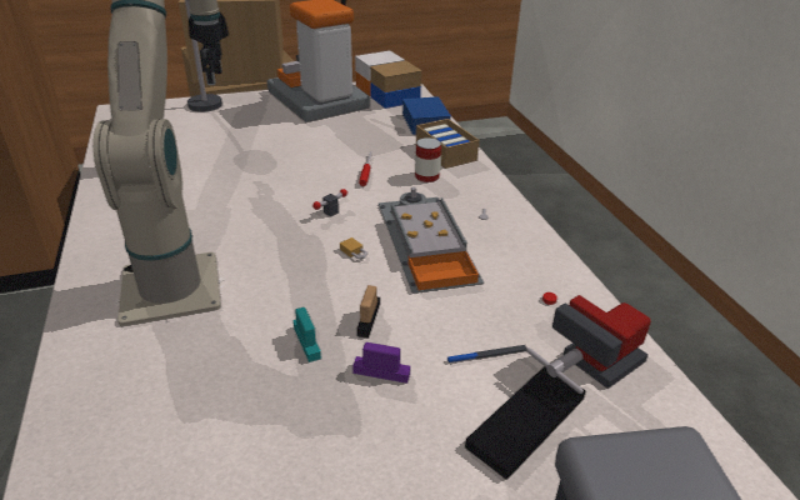

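The pictures show the real scraper (wood grip, black foot) at scene px (276,173), and side px (296,247). The look-alikes are the purple one at scene (231,162), side (305,289), and the turquoise one at scene (285,149), side (245,267). I choose the wood and black one. The tray (orange) is at the bed's −y end, the turret at +y, and the handle (red balls) at scene (432,206).

```bash
python3 - <<'E'
from h import *
C=[]
for n in("scene","side"):
    d=np.load(n+".npz"); w=d["w"]; c=d["c"].astype(int)
    def sel(x0,x1,y0,y1,z0,z1,m=None):
        k=(w[...,0]>x0)&(w[...,0]<x1)&(w[...,1]>y0)&(w[...,1]<y1)&(w[...,2]>z0)&(w[...,2]<z1)
        if m is not None:k&=m
        return w[k]
    print("==",n)
    p=sel(470,780,-200,240,-8,8,None); print("bench z",np.median(p[:,2]))
    # lips & plate
    for nm,a in(("lips",(500,760,-110,140,53,61)),("plate",(500,760,-110,130,42,49))):
        q=sel(*a); r=cv2.minAreaRect(q[:,:2].astype(np.float32)); print(nm,len(q),r,np.median(q[:,2]))
    orange=(c[...,0]>150)&(c[...,2]<70)&(c[...,1]<130)
    q=sel(450,800,-260,0,24,36,orange); print("tray rim",len(q),cv2.minAreaRect(q[:,:2].astype(np.float32)))
    for nm,a in(("scr top",(360,450,-270,-160,62,73)),("scr all",(360,450,-270,-160,5,73)),("hub top",(380,460,160,260,44,53)),("spindle top",(590,680,130,210,64,78)),("collar",(590,680,110,220,43,49))):
        q=sel(*a); 
        if len(q)>4: print(nm,len(q),np.round(np.median(q,0),1),cv2.minAreaRect(q[:,:2].astype(np.float32)))
    red=(c[...,0]>120)&(c[...,1]<60)
    q=sel(340,500,130,290,20,60,red)
    print("balls",len(q))
    if len(q)>6:
        _,l,ctr=cv2.kmeans(q.astype(np.float32),2,None,(3,30,.1),3,0); print(ctr, np.bincount(l.ravel()))
    brass=(c[...,0]>150)&(c[...,2]<110)&(c[...,0]-c[...,2]>60)
    k=brass&(w[...,2]>42)&(w[...,2]<60)&(w[...,0]>480)
    nn,lab,st,ce=cv2.connectedComponentsWithStats(k.astype(np.uint8))
    for i in range(1,nn):
        if st[i,4]>8: print("chip",st[i,4],ce[i].round(),w[lab==i].mean(0).round(1))
im=cv2.imread("pics/side0.png"); im2=cv2.imread("pics/scene0.png")
a=cv2.resize(im2[160:250,250:400],(750,450)); cv2.imwrite("pics/crop_scr.png",a)
E
```

```text
== scene
bench z 0.21437140273150135
lips 600 ((612.2122192382812, 22.222854614257812), (209.96014404296875, 143.18893432617188), 86.19610595703125) 55.83676264770446
plate 3136 ((614.1460571289062, 21.723526000976562), (211.09213256835938, 138.8992919921875), 86.18428802490234) 44.81037396051454
tray rim 0 ((0.0, 0.0), (0.0, 0.0), 0.0)
scr top 121 [ 403.9 -219.3   66.7] ((400.6492614746094, -224.24624633789062), (70.71226501464844, 24.72702407836914), 59.57811737060547)
scr all 540 [ 412.1 -213.7   36.9] ((402.30169677734375, -220.6931915283203), (105.81437683105469, 29.174633026123047), 64.0782699584961)
hub top 160 [417.3 222.1  47.3] ((418.7920837402344, 220.6129150390625), (91.64603424072266, 30.23659324645996), 27.898536682128906)
spindle top 35 [625.4 165.3  70.7] ((622.8731689453125, 164.75270080566406), (11.16848087310791, 15.6090726852417), 89.51824188232422)
collar 384 [627.8 144.9  45.1] ((633.7109375, 148.06716918945312), (85.86122131347656, 75.68268585205078), 0.22413726150989532)
balls 33
[[374.1208   195.4053    49.346256]
 [454.3666   240.89009   49.209972]] [15 18]

[... 506 characters left out ...]
 22.438400268554688), 61.49634552001953)
scr all 455 [ 395.9 -246.1   47. ] ((405.98919677734375, -216.4900360107422), (82.6614761352539, 106.13053131103516), 1.649545431137085)
hub top 91 [415.1 216.3  47.8] ((415.8945617675781, 219.237548828125), (88.15836334228516, 36.42669677734375), 36.47353744506836)
spindle top 16 [623.7 161.9  69.7] ((624.364990234375, 161.06947326660156), (18.2048282623291, 13.322864532470703), 70.70619201660156)
collar 130 [624.9 141.3  45.4] ((635.002197265625, 148.300537109375), (75.86996459960938, 87.95132446289062), 89.21981811523438)
balls 20
[[451.21094  231.28595   51.31193 ]
 [370.21872  187.44472   50.737347]] [ 9 11]
chip 9 [324. 171.] [574.2  74.1  53.2]
```

View pics/crop_scr.png

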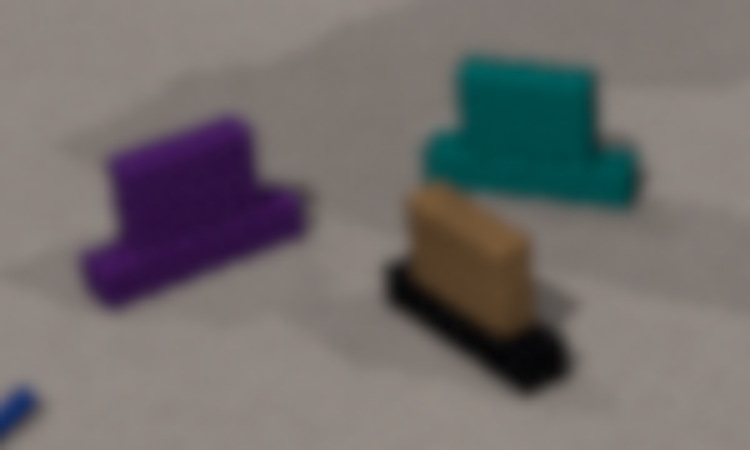

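The close crop confirms it: the wood grip on a black foot is at crop (470,290), with purple at (200,215) and turquoise at (530,130). Bed centre is about (613,22), its y axis at 86.2°. The scraper is at (401,−225) with its long axis at 61°. I'm moving out along an arc.

```bash
python3 -m handwheel '[{"delta_pos":[2.84,-2.08,0],"yaw":-0.0605},{"delta_pos":[2.84,-2.08,0],"yaw":-0.0605},{"delta_pos":[2.84,-2.08,0],"yaw":-0.0605},{"delta_pos":[2.84,-2.08,0],"yaw":-0.0605},{"delta_pos":[2.84,-2.08,0],"yaw":-0.0605},{"delta_pos":[2.84,-2.08,0],"yaw":-0.0605},{"delta_pos":[2.84,-2.08,0],"yaw":-0.0605},{"delta_pos":[2.84,-2.08,0],"yaw":-0.0605},{"delta_pos":[2.84,-2.08,0],"yaw":-0.0605},{"delta_pos":[2.84,-2.08,0],"yaw":-0.0605}]' 1
python3 -m handwheel '[{"delta_pos":[1.1,-3.3,0],"yaw":-0.0605},{"delta_pos":[1.1,-3.3,0],"yaw":-0.0605},{"delta_pos":[1.1,-3.3,0],"yaw":-0.0605},{"delta_pos":[1.1,-3.3,0],"yaw":-0.0605},{"delta_pos":[1.1,-3.3,0],"yaw":-0.0605},{"delta_pos":[1.1,-3.3,0],"yaw":-0.0605},{"delta_pos":[1.1,-3.3,0],"yaw":-0.0605},{"delta_pos":[1.1,-3.3,0],"yaw":-0.0605},{"delta_pos":[1.1,-3.3,0],"yaw":-0.0605},{"delta_pos":[1.1,-3.3,0],"yaw":-0.0605}]'
cat >> h.py <<'E'
def wrist(n=None):
    from scipy.spatial.transform import Rotation as Ro
    s=status.read_state(); im=get_image("wrist")
    z=im["z_map"]; v,u=np.mgrid[:z.shape[0],:z.shape[1]]
    x=(u-im["cx"])/im["fx"]; y=(v-im["cy"])/im["fy"]; th=np.hypot(x,y); k=np.tan(np.minimum(th,1.5))/np.maximum(th,1e-9)
    c=np.stack([x*k*z,-y*k*z,-z],-1); H=np.array(im["hand_eye"])
    t=c@H[:3,:3].T+H[:3,3]
    w=t@Ro.from_euler("xyz",s["tool_rot"]).as_matrix().T+np.array(s["eef_pos"]); w[(z==0)|(th>1.3)]=np.nan
    if n: np.savez(n+".npz",w=w,c=im["color"],t=t); save(im,n+".png",s=1.25)
    return im,w,s
E
python3 - <<'E'
from h import *
im,w,s=wrist("w1"); print(s["clock"],s["eef_pos"],s["tool_rot"],np.array(im["hand_eye"]).round(3),im["fx"])
for t in["bed","chip_tray","turret","handle","chip0","scraper"]:
    for d in models.boxes_of(im,t)[:6]:
        r=d["rect"]; u,v=int((r[0]+r[2])/2),int((r[1]+r[3])/2)
        print(t,round(d["score"],2),[int(x) for x in r],np.round(w[min(v,399),min(u,639)]))
E
```

```text
clock: 1.98
eef_pos: [451.5, 419.3, 231.5]
tool_rot: [3.141, -0.0, 2.275]
force: [0.2, 1.1, 0.6]
width: 85.6
gripper_force: 0.0
clock: 2.82
eef_pos: [560.7, 88.9, 231.6]
tool_rot: [3.141, -0.0, 1.67]
force: [0.4, 0.0, -0.7]
width: 85.3
gripper_force: 0.0
2.8167 [560.71032901  88.87096163 231.56682119] [ 3.14110287e+00 -3.27857813e-04  1.66999881e+00] [[-1.00000e-03  9.64000e-01  2.64000e-01  6.64490e+01]
 [ 1.00000e+00  0.00000e+00  1.00000e-03 -8.46000e-01]
 [ 1.00000e-03  2.64000e-01 -9.64000e-01 -1.42735e+02]
 [ 0.00000e+00  0.00000e+00  0.00000e+00  1.00000e+00]] 309.70691628693146
bed 0.96 [266, 55, 448, 324] [606.  74.  45.]
chip_tray 0.88 [279, 300, 383, 325] [ 602. -122.   10.]
turret 0.68 [343, 74, 407, 137] [614. 167.  45.]
handle 0.6 [148, 17, 239, 79] [413. 216.  50.]
handle 0.28 [341, 73, 410, 140] [615. 165.  51.]
chip0 0.84 [317, 177, 338, 202] [574.  73.  53.]
chip0 0.81 [359, 262, 380, 274] [633. -19.  53.]
chip0 0.69 [378, 198, 396, 218] [641.  58.  53.]
chip0 0.61 [350, 220, 365, 241] [611.  29.  53.]
chip0 0.57 [300, 243, 322, 264] [563.  -4.  54.]
```

View pics/w1.png

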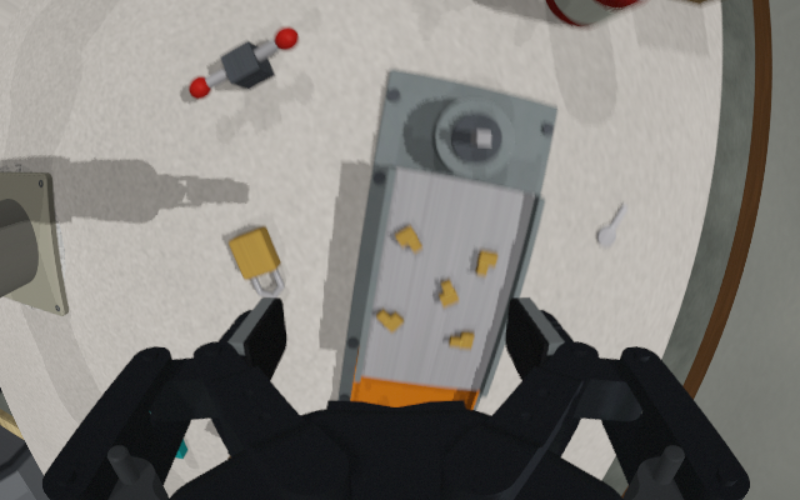

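The wrist view shows the bed with five chips at image x 390–500, y 230–350, the turret and spindle at (480,140), the handle at (245,65) and the tray at the bottom. Next is the scraper.

```bash
python3 -m handwheel '[{"delta_pos":[-1.6,-3.14,0],"yaw":-0.0605},{"delta_pos":[-1.6,-3.14,0],"yaw":-0.0605},{"delta_pos":[-1.6,-3.14,0],"yaw":-0.0605},{"delta_pos":[-1.6,-3.14,0],"yaw":-0.0605},{"delta_pos":[-1.6,-3.14,0],"yaw":-0.0605},{"delta_pos":[-1.6,-3.14,0],"yaw":-0.0605},{"delta_pos":[-1.6,-3.14,0],"yaw":-0.0605},{"delta_pos":[-1.6,-3.14,0],"yaw":-0.0605},{"delta_pos":[-1.6,-3.14,-1],"yaw":-0.0605},{"delta_pos":[-1.6,-3.14,-1],"yaw":-0.0605}]'
python3 - <<'E'
from h import *
im,w,s=wrist("w2"); print(s["clock"],s["eef_pos"],s["tool_rot"])
d=(np.hypot(w[...,0]-401,w[...,1]+225)<70)
c=im["color"].astype(int)
k=d&(w[...,2]>60)&(w[...,2]<74)&(c[...,0]>c[...,2]+15)
q=w[k]; print("top",len(q),cv2.minAreaRect(q[:,:2].astype(np.float32)),np.median(q[:,2]))
k=d&(w[...,2]>10)&(w[...,2]<28)
q=w[k]; print("foot",len(q),cv2.minAreaRect(q[:,:2].astype(np.float32)))
E
```

```text
clock: 4.0
eef_pos: [400.7, -223.7, 211.6]
tool_rot: [3.14, -0.001, 1.069]
force: [0.4, -0.1, -0.6]
width: 85.4
gripper_force: 0.0
4.0 [ 400.67371061 -223.68689408  211.61583679] [ 3.13965990e+00 -1.03632659e-03  1.06851909e+00]
top 1560 ((397.8190002441406, -222.2739715576172), (69.18736267089844, 21.880048751831055), 61.92877197265625) 67.91418056883411
foot 693 ((397.41522216796875, -223.06602478027344), (108.24115753173828, 26.768861770629883), 61.5598030090332)
```

View pics/w2.png

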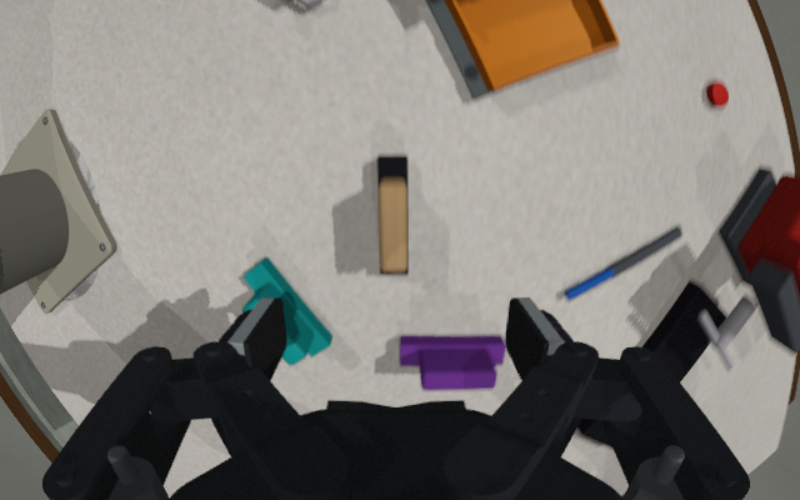

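The scraper is at (397.7,−222.5), angle 61.8°, between the fingers. Turquoise and purple are well clear. I'm going down and closing.

```bash
python3 -m handwheel '[{"delta_pos":[-0.15,0.06,-2.5],"yaw":0.005},{"delta_pos":[-0.15,0.06,-2.5],"yaw":0.005},{"delta_pos":[0,0,-2.5],"yaw":0},{"delta_pos":[0,0,-2.5],"yaw":0},{"delta_pos":[0,0,-2.5],"yaw":0},{"delta_pos":[0,0,-2],"yaw":0},{"delta_pos":[0,0,-2],"yaw":0},{"delta_pos":[0,0,-1.2],"yaw":0},{"delta_pos":[0,0,-0.6],"yaw":0},{"delta_pos":[0,0,0],"yaw":0}]'
python3 -m handwheel '[{"delta_pos":[0,0,0],"yaw":0},{"delta_pos":[0,0,0],"yaw":0},{"delta_pos":[0,0,0],"yaw":0},{"delta_pos":[0,0,0],"yaw":0},{"delta_pos":[0,0,0],"yaw":0},{"delta_pos":[0,0,0],"yaw":0},{"delta_pos":[0,0,0],"yaw":0},{"delta_pos":[0,0,0],"yaw":0}]' -1
```

```text
clock: 4.88
eef_pos: [397.4, -221.2, 27.3]
tool_rot: [-3.14, -0.001, 1.08]
force: [0.4, -0.6, 0.3]
width: 85.5
gripper_force: 0.0
clock: 5.55
eef_pos: [397.7, -222.6, 28.7]
tool_rot: [3.141, -0.0, 1.078]
force: [0.2, 0.8, 5.6]
width: 21.6
gripper_force: 63.8
```

```bash
python3 -m handwheel '[{"delta_pos":[0,0,1.5],"yaw":0},{"delta_pos":[0,0,3],"yaw":0},{"delta_pos":[0,0,3],"yaw":0},{"delta_pos":[0,0,3],"yaw":0},{"delta_pos":[0,0,1.5],"yaw":0}]'
python3 - <<'E'
from h import *
d=np.load("w1.npz"); w=d["w"]; c=d["c"].astype(int)
for n in ((53,61),(42,49)):
    k=(w[...,2]>n[0])&(w[...,2]<n[1])&(w[...,0]>490)&(w[...,0]<740)&(w[...,1]>-90)&(w[...,1]<130)
    if n[0]==53: # separate long lips by bed x
        q=w[k][:,:2]; ax=np.array([.998,-.066]); bx=(q-[613,22])@ax
        for sgn in(1,-1):
            p=q[(sgn*bx>60)&(sgn*bx<80)].astype(np.float32); l=cv2.fitLine(p,cv2.DIST_HUBER,0,.01,.01).ravel(); print(sgn,len(p),l,np.degrees(np.arctan2(l[1],l[0])), np.percentile(sgn*bx[(sgn*bx>55)&(sgn*bx<80)],[2,50,98]))
    else:
        q=w[k]; print("plate",cv2.minAreaRect(q[:,:2].astype(np.float32)),np.median(q[:,2]))
E
```

```text
clock: 5.97
eef_pos: [397.8, -223.0, 150.8]
tool_rot: [3.139, 0.0, 1.077]
force: [1.3, -0.8, -1.5]
width: 21.3
gripper_force: 62.8
1 797 [7.002372e-02 9.975453e-01 6.766510e+02 3.314944e+01] 85.98464 [59.52351302 62.57727848 66.71534056]
-1 940 [7.1784884e-02 9.9742013e-01 5.4535309e+02 3.6599537e+01] 85.883484 [59.20165702 68.41210835 71.7201667 ]
plate ((613.0252685546875, 22.031394958496094), (211.50770568847656, 132.07119750976562), 85.80477142333984) 45.239526758100894
```

```bash
python3 -m handwheel '[{"delta_pos":[1.38,2.064,0],"yaw":-0.07175},{"delta_pos":[1.38,2.064,0],"yaw":-0.07175},{"delta_pos":[1.38,2.064,0],"yaw":-0.07175},{"delta_pos":[1.38,2.064,0],"yaw":-0.07175},{"delta_pos":[1.38,2.064,0],"yaw":-0.07175},{"delta_pos":[1.38,2.064,0],"yaw":-0.07175},{"delta_pos":[1.38,2.064,0],"yaw":-0.07175},{"delta_pos":[1.38,2.064,0],"yaw":-0.07175}]'
python3 -m handwheel '[{"delta_pos":[1.38,2.064,0],"yaw":-0.07175},{"delta_pos":[1.38,2.064,0],"yaw":-0.07175},{"delta_pos":[1.38,2.064,0],"yaw":-0.07175},{"delta_pos":[1.38,2.064,0],"yaw":-0.07175},{"delta_pos":[1.38,2.064,0],"yaw":-0.07175},{"delta_pos":[1.38,2.064,0],"yaw":-0.07175},{"delta_pos":[1.38,2.064,0],"yaw":-0.07175},{"delta_pos":[1.38,2.064,0],"yaw":-0.07175},{"delta_pos":[0,0,0],"yaw":0}]'
python3 -m handwheel '[{"delta_pos":[0,0,-2],"yaw":0},{"delta_pos":[0,0,-1],"yaw":0},{"delta_pos":[0,0,0],"yaw":0}]'
python3 - <<'E'
from h import *
im,w,s=wrist("w3"); print(s["clock"],s["eef_pos"],s["tool_rot"])
E
```

```text
clock: 6.63
eef_pos: [507.7, -55.9, 147.9]
tool_rot: [-3.141, 0.001, 0.5]
force: [1.1, 0.1, -1.6]
width: 21.7
gripper_force: 62.8
clock: 7.38
eef_pos: [619.8, 114.5, 146.6]
tool_rot: [-3.139, 0.0, -0.065]
force: [0.6, 0.9, -1.8]
width: 21.2
gripper_force: 62.8
clock: 7.63
eef_pos: [615.5, 108.0, 115.3]
tool_rot: [3.141, 0.006, -0.07]
force: [-0.5, 0.5, -2.5]
width: 21.3
gripper_force: 62.8
7.6333 [615.52501907 108.01433195 115.30039424] [ 3.14090179  0.00601978 -0.07032003]
```

View pics/w3.png

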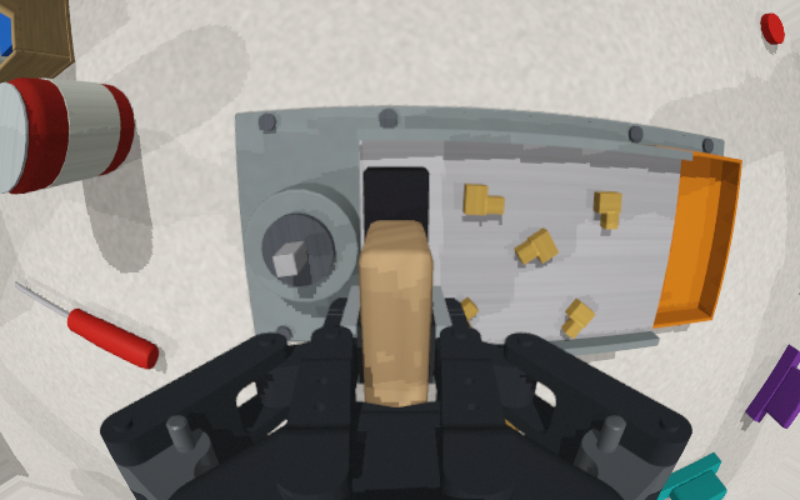

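The block is held square to the bed at image (395,200–400). All chips are ahead of it on the tray side, and the spindle is at (290,262). I'm checking lateral centring and measuring the spindle.

```bash
cat > m.py <<'E'
from h import *
d=np.load("w3.npz"); w=d["w"]; c=d["c"].astype(int)
ex=np.array([.9976,-.070]); ey=np.array([.070,.9976]); o=np.array([612.5,22])
bx=(w[...,:2]-o)@ex; by=(w[...,:2]-o)@ey; z=w[...,2]
dark=c.max(-1)<60
f=dark&(by>66)&(by<106)&(bx>20)&(bx<70)&(z>50)&(z<105)
print("foot z",np.nanmedian(z[f]),"end bx",np.percentile(bx[f],[90,98]),"by",np.percentile(by[f],[2,50,98]))
l=(by>-60)&(by<60)&(z>52)&(z<62)&(np.abs(bx)>50)&(c.max(-1)-c.min(-1)<30)
for s in(1,-1):
    q=s*bx[l&(s*bx>0)]; print("lip",s,len(q),np.percentile(q,[2,10,50,90,98]) if len(q) else"")
p=(by>-100)&(by<60)&(z>42)&(z<48)&(np.abs(bx)<75); print("plate bx",np.percentile(bx[p],[.5,2,98,99.5]),np.median(z[p]))
r=(np.hypot(w[...,0]-623,w[...,1]-165)<35)
for a,b in((68,76),(43,49),(49,68),(37,42)):
    q=w[r&(z>a)&(z<b)]
    if len(q)>5: print((a,b),len(q),cv2.minAreaRect(q[:,:2].astype(np.float32)),q.mean(0))
E
python3 m.py
```

```text
foot z 97.68301612486417 end bx [50.35709355 50.3913093 ] by [74.3803073  85.73677227 96.5897457 ]
lip 1 1515 [60.91701641 61.4514913  64.09975741 66.75403148 67.29339725]
lip -1 330 [64.20819407 64.54439437 65.9220532  69.79726692 70.70342765]
plate bx [-64.72984415 -61.04024999  58.70951635  60.12882572] 45.30345587343225
(68, 76) 345 ((621.0877075195312, 164.90911865234375), (12.500335693359375, 12.262534141540527), 0.7243618965148926) [621.46809649 164.48742548  71.6760548 ]
(43, 49) 2069 ((620.9503173828125, 164.9619140625), (43.057430267333984, 43.77875900268555), 80.44778442382812) [623.13655992 163.02049221  46.10961844]
(49, 68) 219 ((623.96875, 162.16256713867188), (16.021835327148438, 8.422186851501465), 47.82447814941406) [623.87389835 161.99111809  58.86703682]
(37, 42) 3511 ((622.404052734375, 164.89283752441406), (69.58619689941406, 68.4637222290039), 89.41158294677734) [626.15944078 162.09545647  40.06420151]
```

```bash
cat >> m.py <<'E'
print("---")
for a in range(-10,60,6):
    k=(bx>a)&(bx<a+6)&(by>70)&(by<100)&(z>80)
    wd=k&(c[...,0]-c[...,2]>30); dk=k&dark
    print(a,wd.sum(),np.percentile(z[wd],[5,50,95]).round(1) if wd.sum() else "",dk.sum(),np.percentile(z[dk],[5,50,95]).round(1) if dk.sum() else "")
E
python3 m.py | sed -n '/---/,$p'
python3 - <<'E'
from h import *
s=status.read_state(); print(s["eef_pos"],s["force"],s["torque"])
E
```

```text
---
-10 643 [153.1 154.5 155.6] 216 [152.2 153.6 162.1]
-4 692 [152.7 154.5 155.5] 198 [152.2 153.8 165. ]
2 730 [152.7 154.5 155.5] 4101 [165.2 202.1 214.9]
8 816 [152.7 154.4 155.4] 4315 [168.5 200.  217. ]
14 846 [152.8 154.4 155.4] 3399 [197.4 213.2 218.5]
20 905 [152.6 154.3 155.4] 7 [106.9 108.1 108.8]
26 2053 [116.4 149.7 154.7] 208 [107.5 108.4 109.4]
32 5 [131.  149.3 152.1] 606 [107.4 108.5 109.4]
38 0  635 [107.4 108.4 109.4]
44 0  621 [107.3 108.3 109.3]
50 0  140 [ 96.  104.2 108.6]
56 0  0 
[616.47111772 107.58421956 116.72569241] [-0.37634265 -1.03412889 -0.81576232] [-0.00469672 -0.005874    0.0085267 ]
```

```bash
python3 -m handwheel '[{"delta_pos":[0.1,0,-1.5],"yaw":0},{"delta_pos":[0,0,-1.2],"yaw":0},{"delta_pos":[0,0,-0.8],"yaw":0},{"delta_pos":[0,0,-0.4],"yaw":0},{"delta_pos":[0,0,0],"yaw":0},{"delta_pos":[0,0,0],"yaw":0}]'
python3 -m handwheel '[{"delta_pos":[0,0,-0.1],"yaw":0},{"delta_pos":[0,0,0],"yaw":0}]'
python3 -m handwheel '[{"delta_pos":[0,0,-0.1],"yaw":0},{"delta_pos":[0,0,0],"yaw":0}]'
```

```text
clock: 8.18
eef_pos: [619.1, 107.6, 79.2]
tool_rot: [3.141, 0.0, -0.07]
force: [-0.2, 0.2, -1.0]
width: 21.3
gripper_force: 62.8
clock: 8.35
eef_pos: [619.5, 107.8, 78.7]
tool_rot: [-3.141, -0.001, -0.07]
force: [0.5, 0.4, -0.9]
width: 21.2
gripper_force: 62.8
clock: 8.52
eef_pos: [619.2, 107.9, 77.5]
tool_rot: [-3.141, -0.0, -0.07]
force: [-0.8, -0.0, -2.1]
width: 21.1
gripper_force: 62.8
```

```bash
python3 -m handwheel '[{"delta_pos":[0,0,-0.2],"yaw":0},{"delta_pos":[0,0,-0.1],"yaw":0},{"delta_pos":[0,0,0],"yaw":0}]'
python3 -m handwheel '[{"delta_pos":[0,0,-0.05],"yaw":0},{"delta_pos":[0,0,-0.05],"yaw":0},{"delta_pos":[0,0,0],"yaw":0}]'
```

```text
clock: 8.77
eef_pos: [618.9, 107.9, 74.0]
tool_rot: [-3.142, 0.0, -0.07]
force: [-0.5, -0.0, -1.0]
width: 21.4
gripper_force: 62.8
clock: 9.02
eef_pos: [619.1, 107.8, 73.8]
tool_rot: [-3.141, -0.0, -0.07]
force: [-1.3, -0.1, 3.4]
width: 20.9
gripper_force: 63.5
```

```bash
python3 -m handwheel '[{"delta_pos":[-0.035,-0.5,0.03],"yaw":0},{"delta_pos":[-0.07,-1,0],"yaw":0},{"delta_pos":[-0.07,-1,0],"yaw":0},{"delta_pos":[-0.07,-1,0],"yaw":0},{"delta_pos":[-0.07,-1,0],"yaw":0},{"delta_pos":[-0.07,-1,0],"yaw":0},{"delta_pos":[-0.07,-1,0],"yaw":0},{"delta_pos":[-0.07,-1,0],"yaw":0},{"delta_pos":[-0.07,-1,0],"yaw":0},{"delta_pos":[-0.07,-1,0],"yaw":0}]'
python3 -m handwheel '[{"delta_pos":[-0.07,-1,0],"yaw":0},{"delta_pos":[-0.07,-1,0],"yaw":0},{"delta_pos":[-0.07,-1,0],"yaw":0},{"delta_pos":[-0.056,-0.8,0],"yaw":0},{"delta_pos":[-0.056,-0.8,0],"yaw":0},{"delta_pos":[-0.056,-0.8,0],"yaw":0}]'
python3 - <<'E'
from h import *
im,w,s=wrist("w4"); print(s["clock"],s["eef_pos"])
E
```

```text
clock: 9.85
eef_pos: [612.6, 12.2, 73.8]
tool_rot: [-3.141, -0.0, -0.07]
force: [0.8, 3.7, 4.6]
width: 21.3
gripper_force: 63.5
clock: 10.35
eef_pos: [608.7, -41.3, 73.8]
tool_rot: [-3.14, -0.0, -0.07]
force: [0.6, 4.4, 5.2]
width: 21.5
gripper_force: 63.8
10.35 [608.72863077 -41.33365374  73.76267196]
```

View pics/w4.png

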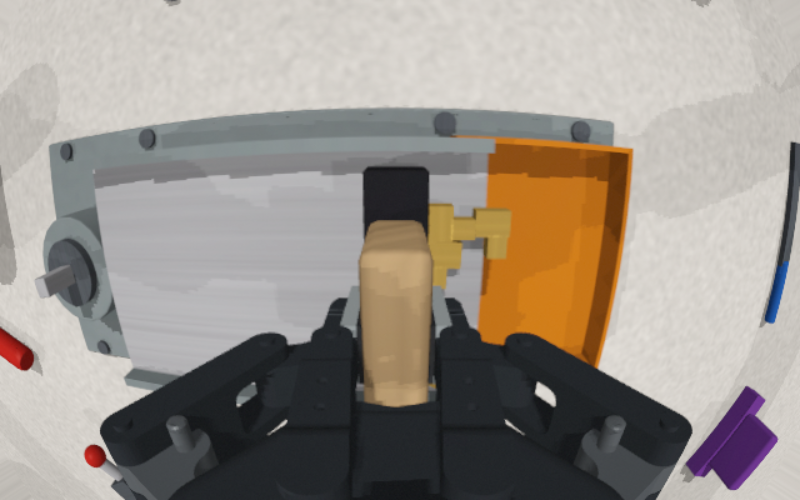

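The chips are pushed ahead of the foot at (430–510,205–285), and nothing is left behind. I'll finish the sweep slowly over the edge.

```bash
python3 -m handwheel '[{"delta_pos":[-0.035,-0.5,0],"yaw":0},{"delta_pos":[-0.035,-0.5,0],"yaw":0},{"delta_pos":[-0.035,-0.5,0],"yaw":0},{"delta_pos":[-0.035,-0.5,0],"yaw":0},{"delta_pos":[-0.035,-0.5,0],"yaw":0},{"delta_pos":[-0.035,-0.5,0],"yaw":0},{"delta_pos":[-0.035,-0.5,0],"yaw":0},{"delta_pos":[-0.035,-0.5,0],"yaw":0},{"delta_pos":[-0.035,-0.5,0],"yaw":0},{"delta_pos":[0,0,0],"yaw":0}]'
python3 - <<'E'
from h import *
im,w,s=wrist("w5"); print(s["clock"],s["eef_pos"])
for n in ("scene",):
    i2=get_image(n); w2=cloud(i2); c=i2["color"].astype(int); save(i2,"s5.png")
    for d in models.boxes_of(i2,"chip0")[:8]:
        r=d["rect"]; u,v=int((r[0]+r[2])/2),int((r[1]+r[3])/2); print(n,round(d["score"],2),[int(x) for x in r],w2[v,u].round())
for d in models.boxes_of(im,"chip0")[:8]:
    r=d["rect"]; u,v=int((r[0]+r[2])/2),int((r[1]+r[3])/2); print("w",round(d["score"],2),[int(x) for x in r],w[v,u].round())
a=cv2.imread("pics/w5.png"); b=cv2.imread("pics/s5.png")[180:310,230:440]
b=cv2.resize(b,(420,260)); a=a[80:480,250:650]; o=np.zeros((400,830,3),np.uint8); o[:,:400]=a; o[:260,405:825]=b; cv2.imwrite("pics/m5.png",o[:,:800])
E
```

```text
clock: 11.23
eef_pos: [605.3, -87.7, 73.8]
tool_rot: [3.14, -0.0, -0.071]
force: [-0.1, 1.3, 4.9]
width: 21.2
gripper_force: 63.7
11.2333 [605.28692522 -87.74448838  73.76714741]
scene 0.72 [163, 187, 204, 231] [ 607. -387.    8.]
w 0.79 [345, 181, 366, 215] [ 616. -113.   33.]
```

View pics/m5.png

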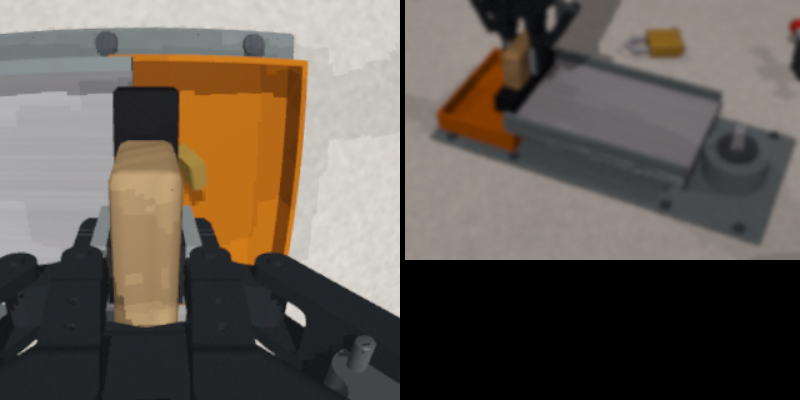

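The foot is past the edge. One chip is still settling in the tray by the block, at (195,165), and the plate is bare. I'll lift and look.

```bash
python3 -m handwheel '[{"delta_pos":[0,0,0.5],"yaw":0},{"delta_pos":[0,0,1],"yaw":0},{"delta_pos":[0,0,2],"yaw":0},{"delta_pos":[0,0,2.5],"yaw":0},{"delta_pos":[0,0,2.5],"yaw":0},{"delta_pos":[-1.5,-1,0],"yaw":0},{"delta_pos":[-3,-2,0],"yaw":0},{"delta_pos":[-3,-2,0],"yaw":0},{"delta_pos":[-3,-2,0],"yaw":0},{"delta_pos":[-3,-2,0],"yaw":0}]'
python3 -m handwheel '[{"delta_pos":[-1.5,-1,0],"yaw":0},{"delta_pos":[-1.5,-1,0],"yaw":0},{"delta_pos":[0,0,0],"yaw":0},{"delta_pos":[0,0,0],"yaw":0}]'
python3 - <<'E'
from h import *
im,w,s=wrist("w6"); print(s["clock"],s["eef_pos"])
i2=get_image("scene"); w2=cloud(i2); save(i2,"s6.png"); i3=get_image("side"); save(i3,"d6.png"); w3=cloud(i3)
for n,i,ww in(("w",im,w),("scene",i2,w2),("side",i3,w3)):
  for d in models.boxes_of(i,"chip0")[:8]:
    r=d["rect"]; u,v=int((r[0]+r[2])/2),int((r[1]+r[3])/2); print(n,round(d["score"],2),[int(x) for x in r],ww[v,u].round())
a=cv2.imread("pics/w6.png")[0:400,200:800]; b=cv2.imread("pics/s6.png")[190:270,230:330]; e=cv2.imread("pics/d6.png")[150:250,290:400]
o=np.zeros((600,800,3),np.uint8); o[:333,:500]=cv2.resize(a,(500,333)); o[335:600,:331]=cv2.resize(b,(331,265)); o[335:600,340:631]=cv2.resize(e,(291,265)); cv2.imwrite("pics/m6.png",o)
E
```

```text
clock: 12.27
eef_pos: [468.6, -177.0, 158.9]
tool_rot: [3.141, 0.001, -0.07]
force: [0.2, -1.1, -0.6]
width: 21.5
gripper_force: 62.8
clock: 12.6
eef_pos: [439.9, -196.9, 159.1]
tool_rot: [3.141, -0.0, -0.073]
force: [-0.1, 0.7, -0.8]
width: 21.2
gripper_force: 62.7
12.6 [ 439.87449227 -196.85780786  159.09232504]
w 0.92 [193, 72, 221, 93] [ 543. -101.   16.]
w 0.83 [198, 35, 215, 62] [ 576. -103.   16.]
w 0.73 [210, 0, 236, 20] [ 612. -122.   18.]
w 0.6 [186, 6, 198, 32] [607. -93.  25.]
w 0.47 [193, 0, 206, 7] [625. -98.  19.]
scene 0.55 [272, 230, 279, 237] [ 625. -120.   19.]
side 0.52 [350, 207, 358, 214] [617. -89.   7.]
side 0.4 [339, 210, 350, 218] [ 581. -108.   17.]
```

View pics/m6.png

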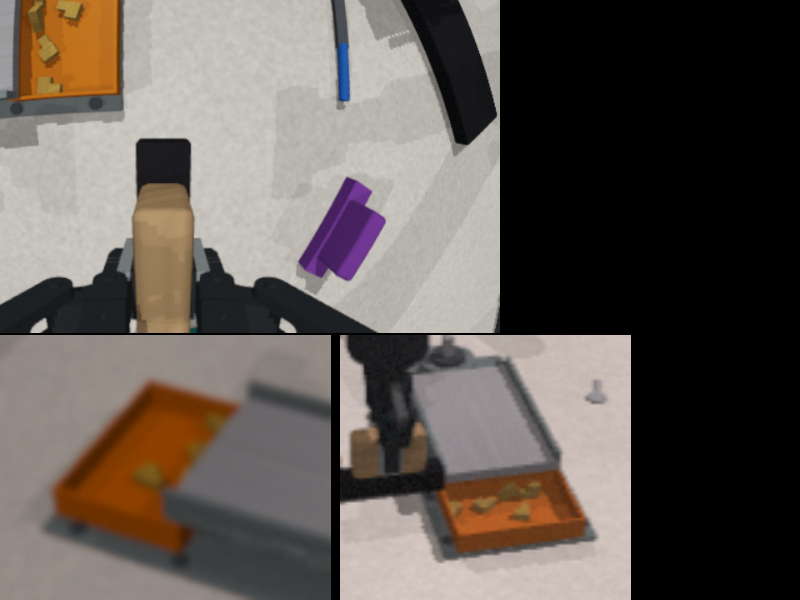

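All five chips lie in the tray, at (20–90,0–95) in the wrist part and also visible in the side part, and the plate is bare. I'm setting the block down here, where the bench is free.

```bash
python3 -m handwheel '[{"delta_pos":[0,0,-2],"yaw":0},{"delta_pos":[0,0,-2.5],"yaw":0},{"delta_pos":[0,0,-2.5],"yaw":0},{"delta_pos":[0,0,-2],"yaw":0},{"delta_pos":[0,0,-1.5],"yaw":0},{"delta_pos":[0,0,-1.2],"yaw":0},{"delta_pos":[0,0,-0.8],"yaw":0},{"delta_pos":[0,0,-0.3],"yaw":0},{"delta_pos":[0,0,-0.1],"yaw":0},{"delta_pos":[0,0,0],"yaw":0}]'
python3 -m handwheel '[{"delta_pos":[0,0,-0.05],"yaw":0},{"delta_pos":[0,0,-0.05],"yaw":0},{"delta_pos":[0,0,0],"yaw":0}]'
```

```text
clock: 13.73
eef_pos: [440.8, -196.2, 29.6]
tool_rot: [3.141, -0.0, -0.07]
force: [0.1, -0.6, -1.8]
width: 21.3
gripper_force: 62.8
clock: 13.98
eef_pos: [440.9, -196.2, 29.0]
tool_rot: [3.141, -0.001, -0.07]
force: [-0.3, 0.3, -1.3]
width: 21.0
gripper_force: 62.8
```

```bash
python3 -m handwheel '[{"delta_pos":[0,0,-0.05],"yaw":0},{"delta_pos":[0,0,-0.05],"yaw":0},{"delta_pos":[0,0,0],"yaw":0}]'
python3 -m handwheel '[{"delta_pos":[0,0,0],"yaw":0},{"delta_pos":[0,0,0],"yaw":0},{"delta_pos":[0,0,0],"yaw":0},{"delta_pos":[0,0,0],"yaw":0},{"delta_pos":[0,0,0],"yaw":0},{"delta_pos":[0,0,0],"yaw":0},{"delta_pos":[0,0,0],"yaw":0}]' 1
```

```text
clock: 14.23
eef_pos: [440.9, -196.3, 28.7]
tool_rot: [-3.141, -0.002, -0.07]
force: [-0.4, 0.4, 10.0]
width: 21.3
gripper_force: 64.3
clock: 14.82
eef_pos: [440.5, -196.2, 27.6]
tool_rot: [3.142, 0.0, -0.07]
force: [0.2, 0.3, -0.0]
width: 85.4
gripper_force: 0.0
```

```bash
python3 -m handwheel '[{"delta_pos":[0,0,1.5],"yaw":0},{"delta_pos":[0,0,3.5],"yaw":0},{"delta_pos":[0,0,3.5],"yaw":0},{"delta_pos":[0,0,3.5],"yaw":0},{"delta_pos":[0,0,3.5],"yaw":0},{"delta_pos":[0,0,3.5],"yaw":0}]'
python3 -m handwheel '[{"delta_pos":[0.49,2.58,0],"yaw":0.036},{"delta_pos":[0.49,2.58,0],"yaw":0.036},{"delta_pos":[0.49,2.58,0],"yaw":0.036},{"delta_pos":[0.49,2.58,0],"yaw":0.036},{"delta_pos":[0.49,2.58,0],"yaw":0.036},{"delta_pos":[0.49,2.58,0],"yaw":0.036},{"delta_pos":[0.49,2.58,0],"yaw":0.036},{"delta_pos":[0.49,2.58,0],"yaw":0.036}]'
python3 -m handwheel '[{"delta_pos":[-0.79,2.63,0],"yaw":0.036},{"delta_pos":[-0.79,2.63,0],"yaw":0.036},{"delta_pos":[-0.79,2.63,0],"yaw":0.036},{"delta_pos":[-0.79,2.63,0],"yaw":0.036},{"delta_pos":[-0.79,2.63,0],"yaw":0.036},{"delta_pos":[-0.79,2.63,0],"yaw":0.036},{"delta_pos":[-0.79,2.63,0],"yaw":0.036},{"delta_pos":[-0.79,2.63,0],"yaw":0.036},{"delta_pos":[0,0,0],"yaw":0},{"delta_pos":[0,0,0],"yaw":0}]'
cat > m2.py <<'E'
from h import *
im,w,s=wrist("w7"); print(s["clock"],s["eef_pos"],s["tool_rot"])
c=im["color"].astype(int); z=w[...,2]; d=np.hypot(w[...,0]-417,w[...,1]-220)<75
q=w[d&(z>45)&(z<51)&(c[...,0]<c[...,2]+25)]; print("hub top",len(q),cv2.minAreaRect(q[:,:2].astype(np.float32)),np.median(q,0))
q=w[d&(z>34)&(z<44)&(c[...,0]<c[...,2]+25)]; print("arms",len(q),cv2.minAreaRect(q[:,:2].astype(np.float32)))
k=(d&(c[...,0]>110)&(c[...,1]<60)&(z>35)).astype(np.uint8)
n,l,st,ce=cv2.connectedComponentsWithStats(k); b=[]
for i in range(1,n):
    if st[i,4]>60:
        q=w[l==i]; A=np.c_[2*q,np.ones(len(q))]; x=np.linalg.lstsq(A,(q**2).sum(1),rcond=None)[0]; print("ball",st[i,4],x[:3].round(1),np.sqrt(x[3]+x[:3]@x[:3]).round(1)); b.append(x[:3])
if len(b)==2: print("mid",(b[0]+b[1])/2,"ang",np.degrees(np.arctan2(*(b[1]-b[0])[1::-1])))
E
python3 m2.py
```

```text
clock: 15.32
eef_pos: [439.9, -196.0, 219.2]
tool_rot: [-3.142, 0.001, -0.071]
force: [1.8, 0.1, 0.1]
width: 85.5
gripper_force: 0.0
clock: 15.98
eef_pos: [479.6, 11.6, 217.6]
tool_rot: [-3.141, 0.0, 0.219]
force: [0.0, 0.3, -1.2]
width: 85.1
gripper_force: 0.0
clock: 16.82
eef_pos: [415.8, 222.0, 217.3]
tool_rot: [-3.141, 0.001, 0.509]
force: [0.6, -0.8, 0.2]
width: 85.5
gripper_force: 0.0
16.8167 [415.76376069 221.95758621 217.32874872] [-3.14146005e+00  5.62912585e-04  5.09342394e-01]
hub top 1039 ((405.55322265625, 215.0861358642578), (106.50923156738281, 30.30784797668457), 28.683273315429688) [408.00561525 216.53820027  48.00831736]
arms 192 ((403.97186279296875, 217.8128662109375), (88.65161895751953, 29.28492546081543), 20.2341365814209)
ball 275 [447.9 238.5  43.4] 9.9
ball 242 [367.7 194.2  43.9] 9.7
mid [407.81249747 216.37972917  43.64194481] ang -151.07464381571518
```

View pics/w7.png

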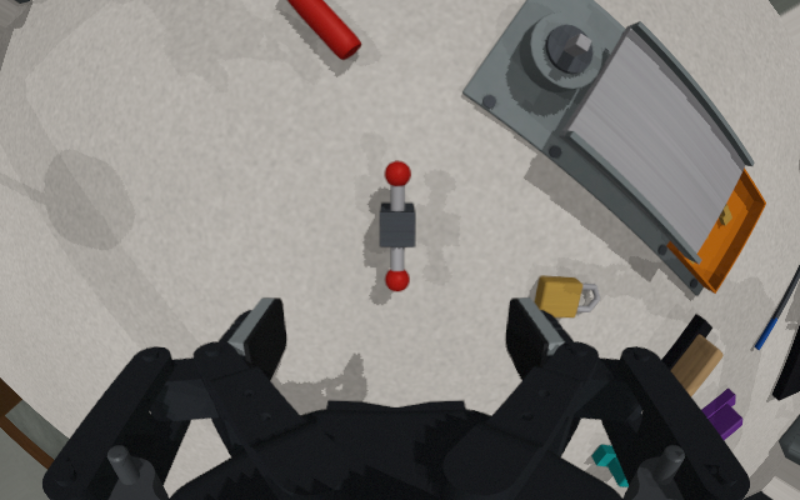

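The handle hub is at (397,225), midway between the finger pads: position (407.9,216.4), angle 28.9°. I'm descending and gripping.

```bash
python3 -m handwheel '[{"delta_pos":[-0.43,-0.21,-2],"yaw":0},{"delta_pos":[-0.43,-0.21,-3],"yaw":0},{"delta_pos":[0,0,-3],"yaw":0},{"delta_pos":[0,0,-3],"yaw":0},{"delta_pos":[0,0,-3],"yaw":0},{"delta_pos":[0,0,-2.5],"yaw":0},{"delta_pos":[0,0,-2],"yaw":0},{"delta_pos":[0,0,-1.2],"yaw":0},{"delta_pos":[0,0,-0.6],"yaw":0},{"delta_pos":[0,0,0],"yaw":0}]'
python3 -m handwheel '[{"delta_pos":[0,0,0],"yaw":0},{"delta_pos":[0,0,0],"yaw":0}]'
python3 - <<'E'
from h import *
im,w,s=wrist("w8"); print(s["eef_pos"],s["tool_rot"])
c=im["color"].astype(int); z=w[...,2]; d=np.hypot(w[...,0]-408,w[...,1]-216)<75
k=(d&(c[...,0]>110)&(c[...,1]<60)&(z>30)).astype(np.uint8)
n,l,st,ce=cv2.connectedComponentsWithStats(k)
for i in range(1,n):
    if st[i,4]>60:
        q=w[l==i]; A=np.c_[2*q,np.ones(len(q))]; x=np.linalg.lstsq(A,(q**2).sum(1),rcond=None)[0]; print("ball",st[i,4],x[:3].round(1))
q=w[d&(z>45)&(z<51)&(np.hypot(w[...,0]-408,w[...,1]-216)<32)&(c.max(-1)<130)]; print(len(q),cv2.minAreaRect(q[:,:2].astype(np.float32)))
E
```

```text
clock: 17.7
eef_pos: [408.1, 214.7, 13.9]
tool_rot: [3.141, 0.002, 0.503]
force: [-0.3, -0.1, 0.7]
width: 85.4
gripper_force: 0.0
clock: 17.87
eef_pos: [408.8, 216.1, 15.4]
tool_rot: [3.141, -0.002, 0.505]
force: [0.5, -0.3, 0.2]
width: 85.3
gripper_force: 0.0
[408.78551307 216.09753502  15.43377402] [ 3.14106385e+00 -1.54564649e-03  5.04885925e-01]
ball 2212 [448.2 238.9  43. ]
4789 ((409.5179443359375, 217.55270385742188), (59.36622619628906, 30.282987594604492), 29.513999938964844)
```

```bash
python3 -m handwheel '[{"delta_pos":[0,0,-0.1],"yaw":0},{"delta_pos":[0,0,0],"yaw":0},{"delta_pos":[0,0,0],"yaw":0},{"delta_pos":[0,0,0],"yaw":0},{"delta_pos":[0,0,0],"yaw":0},{"delta_pos":[0,0,0],"yaw":0},{"delta_pos":[0,0,0],"yaw":0},{"delta_pos":[0,0,0],"yaw":0}]' -1
python3 -m handwheel '[{"delta_pos":[0,0,0.7],"yaw":0},{"delta_pos":[0,0,2],"yaw":0},{"delta_pos":[0,0,3],"yaw":0},{"delta_pos":[0,0,3],"yaw":0},{"delta_pos":[0,0,3],"yaw":0},{"delta_pos":[0,0,1.3],"yaw":0},{"delta_pos":[0,0,0],"yaw":0}]'
python3 - <<'E'
from h import *
from scipy.spatial.transform import Rotation as Ro
im,w,s=wrist("w9"); print(s["eef_pos"],s["tool_rot"])
c=im["color"].astype(int); t=np.load("w9.npz")["t"]
k=((np.hypot(t[...,0],t[...,1])<75)&(t[...,2]<10)&(c[...,0]>110)&(c[...,1]<60)).astype(np.uint8)
n,l,st,ce=cv2.connectedComponentsWithStats(k)
for i in range(1,n):
    if st[i,4]>60:
        q=t[l==i]; A=np.c_[2*q,np.ones(len(q))]; x=np.linalg.lstsq(A,(q**2).sum(1),rcond=None)[0]; print("ball in tool",st[i,4],x[:3].round(2))
# hub top in tool frame
k=(np.abs(t[...,0])<22)&(np.abs(t[...,1])<25)&(t[...,2]<-25)&(t[...,2]>-42)&(c.max(-1)<130)
q=t[k]; print(len(q),cv2.minAreaRect(q[:,:2].astype(np.float32)),np.median(q[:,2]),np.percentile(q[:,0],[1,99]))
E
```

```text
clock: 18.58
eef_pos: [408.0, 216.6, 13.9]
tool_rot: [-3.141, -0.0, 0.506]
force: [-1.4, 0.2, 5.7]
width: 29.3
gripper_force: 59.5
clock: 19.17
eef_pos: [409.4, 217.0, 146.3]
tool_rot: [3.141, -0.005, 0.506]
force: [-0.4, -0.1, -2.4]
width: 28.9
gripper_force: 59.4
[409.37239312 217.04078227 146.2902763 ] [ 3.14149741 -0.00501386  0.50605075]
ball in tool 2367 [ 60.58   0.51 -83.75]
6569 ((1.468008041381836, -2.660572052001953), (43.777793884277344, 46.357444763183594), 28.970964431762695) -34.19359982067458 [-20.72383457  18.98115361]
```

```bash
python3 - <<'E'
from h import *
d=np.load("w9.npz"); t=d["t"]; c=d["c"].astype(int); ok=np.isfinite(d["w"][...,0])
k=(ok&(np.hypot(t[...,0],t[...,1])<75)&(t[...,2]>-50)&(t[...,2]<10)&(c[...,0]>110)&(c[...,1]<60))
q=t[k]; A=np.c_[2*q,np.ones(len(q))]; x=np.linalg.lstsq(A,(q**2).sum(1),rcond=None)[0]; print("ball in tool",k.sum(),x[:3].round(2),np.sqrt(x[3]+x[:3]@x[:3]))
k=ok&(np.abs(t[...,0])<25)&(np.abs(t[...,1])<14)&(np.abs(t[...,2]+34)<2.5)
q=t[k]; print(len(q),np.median(q[:,2]),np.percentile(q[:,0],[1,50,99]),np.percentile(q[:,1],[1,99]))
E
```

```text
ball in tool 2360 [ 45.91  -0.2  -29.  ] 10.323598438484863
4501 -34.22493672945973 [-14.74280916   2.03513575  15.17271985] [-13.72095641  13.67405051]
```

```bash
python3 -m handwheel '[{"delta_pos":[1.9,-0.64,0],"yaw":-0.062},{"delta_pos":[1.9,-0.64,0],"yaw":-0.062},{"delta_pos":[1.9,-0.64,0],"yaw":-0.062},{"delta_pos":[1.9,-0.64,0],"yaw":-0.062},{"delta_pos":[1.9,-0.64,0],"yaw":-0.062},{"delta_pos":[1.9,-0.64,0],"yaw":-0.062},{"delta_pos":[1.9,-0.64,0],"yaw":-0.062},{"delta_pos":[1.9,-0.64,0],"yaw":-0.062},{"delta_pos":[0,0,0],"yaw":0},{"delta_pos":[0,0,0],"yaw":0}]'
python3 -m handwheel '[{"delta_pos":[0,0,0],"yaw":0},{"delta_pos":[0,0,0],"yaw":0},{"delta_pos":[0,0,0],"yaw":0},{"delta_pos":[0,0,0],"yaw":0}]'
cat > m3.py <<'E'
from h import *
R=[]
for i in range(3):
    im,w,s=wrist("w10"); z=w[...,2]; c=im["color"].astype(int)
    r=np.hypot(w[...,0]-621,w[...,1]-165)<35
    q=w[r&(z>69.5)&(z<75)]; a=cv2.minAreaRect(q[:,:2].astype(np.float32)); m=(np.percentile(q,2,0)+np.percentile(q,98,0))/2
    q2=w[r&(z>44)&(z<48)]; e=cv2.minAreaRect(q2[:,:2].astype(np.float32)); t,_=cv2.minEnclosingCircle(q2[:,:2].astype(np.float32))
    print(np.round(s["eef_pos"],2),np.round(s["tool_rot"],4),"top",len(q),a,m.round(2),"collar",e[0],e[1],t)
E
python3 m3.py
```

```text
clock: 20.05
eef_pos: [559.4, 164.2, 141.7]
tool_rot: [3.14, 0.003, 0.009]
force: [-0.3, 0.7, -0.7]
width: 29.2
gripper_force: 59.4
clock: 20.38
eef_pos: [559.2, 165.8, 143.5]
tool_rot: [-3.141, 0.001, 0.011]
force: [1.4, -0.4, -1.4]
width: 29.4
gripper_force: 59.4
[559.21 165.79 143.51] [-3.141e+00  7.000e-04  1.070e-02] top 301 ((620.8321533203125, 165.1412811279297), (12.364983558654785, 11.547611236572266), 6.018249034881592) [621.09 164.95  72.05] collar (622.8203735351562, 165.15638732910156) (44.04180145263672, 40.075843811035156) (620.9119262695312, 165.29991149902344)
[559.43 165.73 143.63] [-3.1411e+00  3.0000e-04  1.0500e-02] top 300 ((620.7245483398438, 165.4144744873047), (12.388294219970703, 12.367575645446777), 5.136951446533203) [620.67 164.88  72.03] collar (622.7178955078125, 165.1532745361328) (44.03068923950195, 39.51284408569336) (620.7611694335938, 165.196044921875)
[559.59 165.62 143.73] [-3.1411e+00  1.0000e-04  1.0400e-02] top 310 ((620.811279296875, 165.42588806152344), (11.857324600219727, 12.418396949768066), 0.5917851328849792) [620.83 165.11  72.05] collar (622.8991088867188, 165.30169677734375) (43.501487731933594, 39.42683029174805) (620.748779296875, 165.00473022460938)
```

```bash
python3 -c "
import cv2;a=cv2.imread('pics/w10.png')[50:350,200:600];cv2.imwrite('pics/m10.png',cv2.resize(a,(800,600)))"
```

```text
(no output)
```

View pics/m10.png

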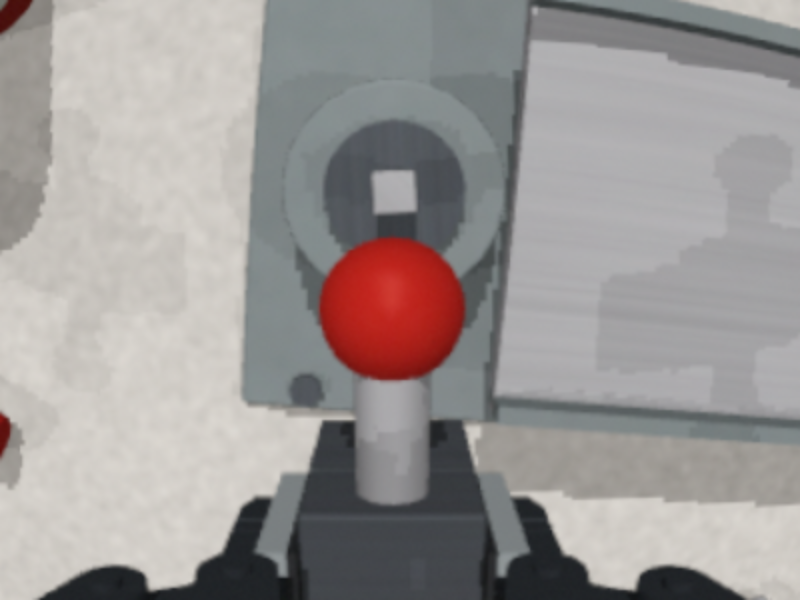

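The picture shows the spindle top square at crop (394,192), turned a few degrees. The ball and hub of the held handle are below it at (393,308). I'm fitting the square.

```bash
cat > m4.py <<'E'
from h import *
from scipy.optimize import minimize
from scipy.spatial.transform import Rotation as Ro
im,w,s=wrist("w11"); H=np.array(im["hand_eye"]); R=Ro.from_euler("xyz",s["tool_rot"]).as_matrix()
c=im["color"].astype(np.float32).mean(-1); z=w[...,2]
k=np.hypot(w[...,0]-621,w[...,1]-165)<25
v,u=np.where(k); v0,v1,u0,u1=v.min(),v.max(),u.min(),u.max(); S=4
V,U=np.mgrid[v0:v1:1/S,u0:u1:1/S].astype(np.float32)
g=cv2.remap(c,U,V,cv2.INTER_LINEAR)
x=(U-im["cx"])/im["fx"]; y=(V-im["cy"])/im["fy"]; th=np.hypot(x,y); f=np.tan(th)/th
ray=np.stack([x*f,-y*f,-np.ones_like(x)],-1)@H[:3,:3].T@R.T; o=R@H[:3,3]+np.array(s["eef_pos"])
P=o+ray*((72-o[2])/ray[...,2])[...,None]; P=P[...,:2]
zz=cv2.remap(z.astype(np.float32),U,V,cv2.INTER_NEAREST)
near=np.hypot(P[...,0]-620.9,P[...,1]-165)<12
lo,hi=np.median(g[near&(g<110)]),np.percentile(g[near],97); m=np.clip((g-lo)/(hi-lo),0,1)
def cost(p):
    a=np.array([[np.cos(p[2]),np.sin(p[2])],[-np.sin(p[2]),np.cos(p[2])]]); q=np.abs((P[near]-p[:2])@a.T).max(-1)
    return ((1/(1+np.exp((q-p[3])*4))-m[near])**2).mean()
for a0 in(-.1,0,.1,.3,-.3):
    r=minimize(cost,[620.9,165,a0,6],method="Nelder-Mead",options=dict(xatol=1e-3,fatol=1e-7,maxiter=2000)); print(r.x.round(3),round(r.fun,5))
print(s["eef_pos"],s["tool_rot"],lo,hi)
E
python3 m4.py
```

```text
[6.21115e+02 1.65274e+02 8.50000e-02 5.76800e+00] 0.00205
[6.21114e+02 1.65274e+02 8.50000e-02 5.76800e+00] 0.00205
[6.21114e+02 1.65274e+02 8.50000e-02 5.76700e+00] 0.00205
[6.21114e+02 1.65274e+02 8.50000e-02 5.76800e+00] 0.00205
[6.21115e+02 1.65274e+02 8.50000e-02 5.76700e+00] 0.00205
[559.71488425 165.54115449 143.75103926] [-3.14125963e+00 -6.87601799e-05  1.02819905e-02] 83.333336 176.33334
```

```bash
python3 -m handwheel '[{"delta_pos":[1,0,0],"yaw":0.025},{"delta_pos":[2,0,0],"yaw":0.025},{"delta_pos":[2,-0.05,0],"yaw":0.025},{"delta_pos":[1.14,0,0],"yaw":0},{"delta_pos":[0,0,-2],"yaw":0},{"delta_pos":[0,0,-1.5],"yaw":0},{"delta_pos":[0,0,-1],"yaw":0},{"delta_pos":[0,0,-0.3],"yaw":0},{"delta_pos":[0,0,0],"yaw":0},{"delta_pos":[0,0,0],"yaw":0}]'
python3 -m handwheel '[{"delta_pos":[0,0,0],"yaw":0},{"delta_pos":[0,0,0],"yaw":0},{"delta_pos":[0,0,0],"yaw":0},{"delta_pos":[0,0,0],"yaw":0},{"delta_pos":[0,0,0],"yaw":0}]'
python3 -m handwheel '[{"delta_pos":[0,0,0],"yaw":0},{"delta_pos":[0,0,0],"yaw":0},{"delta_pos":[0,0,0],"yaw":0}]'
```

```text
clock: 21.42
eef_pos: [621.2, 164.7, 95.8]
tool_rot: [3.141, -0.0, 0.085]
force: [0.3, -0.9, -0.8]
width: 29.0
gripper_force: 59.4
clock: 21.83
eef_pos: [621.5, 164.8, 95.9]
tool_rot: [-3.141, -0.0, 0.085]
force: [-0.2, 1.1, -1.6]
width: 29.5
gripper_force: 59.4
clock: 22.08
eef_pos: [621.3, 164.7, 95.6]
tool_rot: [-3.142, -0.0, 0.085]
force: [-0.2, 0.4, -1.4]
width: 29.0
gripper_force: 59.4
```

```bash
python3 -m handwheel '[{"delta_pos":[-0.03,0.04,-0.4],"yaw":0},{"delta_pos":[0,0,-0.3],"yaw":0},{"delta_pos":[0,0,-0.1],"yaw":0},{"delta_pos":[0,0,-0.1],"yaw":0},{"delta_pos":[0,0,-0.1],"yaw":0},{"delta_pos":[0,0,0],"yaw":0}]'
python3 -m handwheel '[{"delta_pos":[0,0,-0.1],"yaw":0},{"delta_pos":[0,0,-0.1],"yaw":0},{"delta_pos":[0,0,0],"yaw":0}]'
```

```text
clock: 22.58
eef_pos: [620.9, 165.0, 85.3]
tool_rot: [3.141, 0.0, 0.085]
force: [-0.1, -0.0, -1.1]
width: 29.2
gripper_force: 59.4
clock: 22.83
eef_pos: [620.9, 165.1, 83.5]
tool_rot: [-3.142, 0.0, 0.085]
force: [-0.1, -0.8, -1.0]
width: 28.9
gripper_force: 59.4
```

No contact force at 2.5 mm below the spindle top, so the bore is entering. I'll carry on down.

```bash
python3 -m handwheel '[{"delta_pos":[0,0,-0.2],"yaw":0},{"delta_pos":[0,0,-0.2],"yaw":0},{"delta_pos":[0,0,-0.2],"yaw":0},{"delta_pos":[0,0,0],"yaw":0}]'
python3 -m handwheel '[{"delta_pos":[0,0,-0.3],"yaw":0},{"delta_pos":[0,0,-0.3],"yaw":0},{"delta_pos":[0,0,-0.2],"yaw":0},{"delta_pos":[0,0,0],"yaw":0}]'
python3 -m handwheel '[{"delta_pos":[0,0,-0.3],"yaw":0},{"delta_pos":[0,0,-0.2],"yaw":0},{"delta_pos":[0,0,-0.2],"yaw":0},{"delta_pos":[0,0,0],"yaw":0}]'
```

```text
clock: 23.17
eef_pos: [620.7, 165.2, 77.0]
tool_rot: [3.142, 0.001, 0.085]
force: [0.8, 1.0, -2.0]
width: 29.2
gripper_force: 59.4
clock: 23.5
eef_pos: [620.6, 165.1, 69.0]
tool_rot: [3.142, 0.001, 0.085]
force: [-0.0, -0.4, -1.3]
width: 29.6
gripper_force: 59.4
clock: 23.83
eef_pos: [620.7, 165.1, 62.1]
tool_rot: [3.142, 0.001, 0.085]
force: [0.0, 0.2, -0.5]
width: 29.4
gripper_force: 59.4
```

```bash
python3 -m handwheel '[{"delta_pos":[0,0,-0.1],"yaw":0},{"delta_pos":[0,0,-0.1],"yaw":0},{"delta_pos":[0,0,0],"yaw":0}]'
python3 -m handwheel '[{"delta_pos":[0,0,-0.05],"yaw":0},{"delta_pos":[0,0,-0.05],"yaw":0},{"delta_pos":[0,0,0],"yaw":0}]'
```

```text
clock: 24.08
eef_pos: [621.0, 165.1, 60.5]
tool_rot: [-3.142, 0.0, 0.085]
force: [-1.1, 0.8, -0.7]
width: 29.3
gripper_force: 59.4
clock: 24.33
eef_pos: [621.1, 165.1, 60.0]
tool_rot: [-3.141, -0.0, 0.085]
force: [-1.0, 0.3, 2.1]
width: 29.3
gripper_force: 59.9
```

```bash
python3 -m handwheel '[{"delta_pos":[0,0,-0.05],"yaw":0},{"delta_pos":[0,0,-0.03],"yaw":0},{"delta_pos":[0,0,0],"yaw":0}]'
python3 -m handwheel '[{"delta_pos":[0,0,0],"yaw":0},{"delta_pos":[0,0,0],"yaw":0},{"delta_pos":[0,0,0],"yaw":0},{"delta_pos":[0,0,0],"yaw":0},{"delta_pos":[0,0,0],"yaw":0},{"delta_pos":[0,0,0],"yaw":0},{"delta_pos":[0,0,0],"yaw":0}]' 1
python3 -m handwheel '[{"delta_pos":[0,0,1],"yaw":0},{"delta_pos":[0,0,2],"yaw":0},{"delta_pos":[0,0,3],"yaw":0},{"delta_pos":[0,0,3],"yaw":0},{"delta_pos":[0,0,3],"yaw":0},{"delta_pos":[0,0,3],"yaw":0},{"delta_pos":[0,0,0],"yaw":0},{"delta_pos":[0,0,0],"yaw":0},{"delta_pos":[0,0,0],"yaw":0}]'
python3 - <<'E'
from h import *
im,w,s=wrist("w12"); z=w[...,2]; c=im["color"].astype(int); print(s["clock"],s["eef_pos"])
d=np.hypot(w[...,0]-621,w[...,1]-165)
q=w[(d<20)&(z>70)&(z<110)]; print("hub top z (want 94)",np.percentile(q[:,2],[10,50,90]),cv2.minAreaRect(q[:,:2].astype(np.float32)))
i2=get_image("scene"); i3=get_image("side")
for n,i in(("scene",i2),("side",i3)):
    ww=cloud(i); q=ww[(ww[...,2]>90)&(ww[...,2]<100)&(np.hypot(ww[...,0]-621,ww[...,1]-165)<25)]; print(n,len(q),np.median(q[:,2]) if len(q) else "")
    for t in("scraper","padlock","cut_key","file","tin"):
        for e in models.boxes_of(i,t)[:3]:
            r=e["rect"]; u,v=int((r[0]+r[2])/2),int((r[1]+r[3])/2); print(n,t,round(e["score"],2),ww[v,u].round())
save(i3,"d12.png"); save(i2,"s12.png")
a=cv2.imread("pics/w12.png"); b=cv2.imread("pics/d12.png")[100:320,220:440]; e=cv2.imread("pics/s12.png")[120:340,220:460]
o=np.zeros((600,800,3),np.uint8); o[:325,:520]=cv2.resize(a,(520,325)); o[330:600,:270]=cv2.resize(b,(270,270)); o[330:600,280:575]=cv2.resize(e,(295,270)); cv2.imwrite("pics/m12.png",o)
E
```

```text
clock: 24.58
eef_pos: [621.2, 165.1, 60.0]
tool_rot: [-3.141, -0.0, 0.085]
force: [-3.3, -0.2, 8.0]
width: 29.2
gripper_force: 60.7
clock: 25.17
eef_pos: [621.0, 165.1, 58.7]
tool_rot: [3.141, 0.0, 0.085]
force: [0.7, -0.8, -0.9]
width: 85.7
gripper_force: 0.0
clock: 25.92
eef_pos: [620.6, 165.4, 208.8]
tool_rot: [-3.141, 0.0, 0.085]
force: [0.3, 0.3, -0.2]
width: 85.1
gripper_force: 0.0
25.9167 [620.55828496 165.39748288 208.78282269]
hub top z (want 94) [89.40119035 94.03016283 94.9840818 ] ((620.8391723632812, 164.54385375976562), (39.090850830078125, 29.453144073486328), 4.084097862243652)
scene 160 93.22081648422005
scene scraper 0.93 [ 387. -370.   40.]
scene scraper 0.89 [ 466. -189.   39.]
scene scraper 0.67 [ 275. -260.   35.]
scene padlock 0.81 [426.  18.  20.]
scene cut_key 0.57 [797.  96.   1.]
scene file 0.75 [ 600. -394.    8.]
scene file 0.59 [630. 164.  93.]
scene tin 0.86 [757. 331.  93.]
scene tin 0.24 [436.  23.  22.]
scene tin 0.21 [803.  98.   5.]
side 60 93.81349767361678
side scraper 0.94 [ 381. -385.   39.]
side scraper 0.88 [ 260. -293.   60.]
side padlock 0.76 [429.  13.  20.]
side cut_key 0.65 [709. 307.  67.]
side file 0.73 [ 603. -391.    9.]
side tin 0.75 [711. 302.  69.]
```

View pics/m12.png

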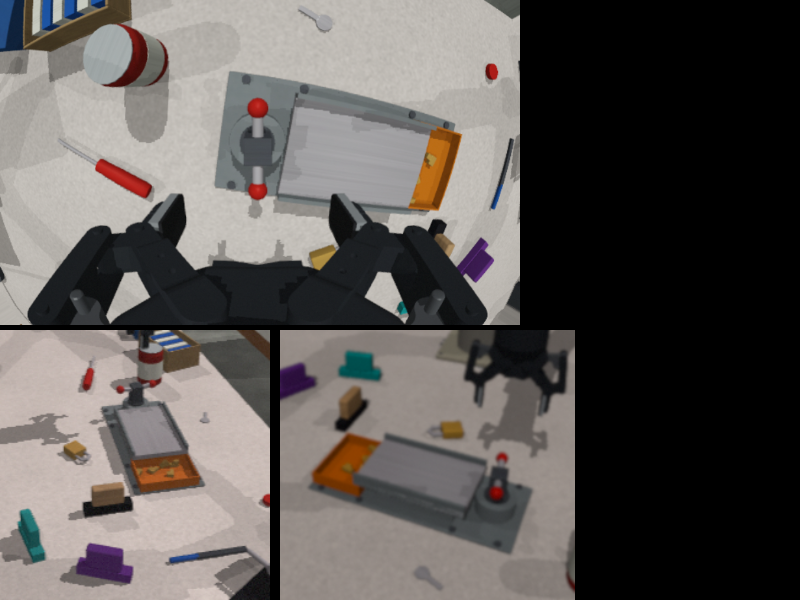

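The handle sits home on the spindle at (257,150), with its top at 94 mm as it should be. The chips are in the tray, the block stands on its foot on the bench, and the bystanders are unmoved. I'm handing it in.

```bash
python3 -c "
from cell import ctrl; print(ctrl.finish_job())"
```

```text
the job is handed in; nothing more can be done
None
```

I handed the job in at about 26 s: all five offcuts are in the tray, the scraper is standing on its foot on the bench, and the clamp handle is fully home on the spindle and released; the verdict was not shown.

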